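Sweep loose jar caps into the catch tray

TASK

Three loose jar caps (yellow, orange and white) lie about on the bench. Sweep all three along the bench with the fingers, through the open side of the low aluminium catch tray with the blue floor, until each cap is wholly inside it; do not pick any cap up, and leave the standing vials and the lidded metal dish where they are.

Things in the scene. Friction and masses are not known exactly. Their poses are not given: they have to be found in the camera images.
- cap_yellow_center (a point): loose screw cap of a sample jar, yellow plastic, ribbed, a solid disc 40 mm in diameter and 22 mm high, lying flat on the bench, about 25 g; this point is its centre, 11 mm above the bench while it lies flat. It slides; it may be pushed from any side
- cap_orange_center (a point): loose screw cap of a sample jar, orange plastic, ribbed, a solid disc 40 mm in diameter and 22 mm high, lying flat on the bench, about 25 g; this point is its centre, 11 mm above the bench while it lies flat. It slides; it may be pushed from any side
- cap_white_center (a point): loose screw cap of a sample jar, white plastic, ribbed, a solid disc 40 mm in diameter and 22 mm high, lying flat on the bench, about 25 g; this point is its centre, 11 mm above the bench while it lies flat. It slides; it may be pushed from any side
- cap_yellow: the yellow cap as a body; its origin is the centre of its underside, z up
- cap_orange: the orange cap as a body; its origin is the centre of its underside, z up
- cap_white: the white cap as a body; its origin is the centre of its underside, z up
- catch_tray: low three-sided tray fixed to the bench: aluminium walls 28 mm high, 6 mm thick, round a blue floor flush with the bench (no step), 130 mm (its x) by 170 mm (its y). Origin at the floor's centre, z up. Inside of back wall at x = +65 mm, of side walls at y = +-85 mm; the side at x = -65 mm is open, no wall or lip. It faces roughly world +y (robot's left), direction varies
- tray_mouth (a point): middle of the tray's open side, at bench height, 65 mm from the tray's origin; axes as the tray's (+x points into the tray)
- vial_red_center (a point): bystander: red-capped sample vial standing upright on the bench, loose, 32 mm in diameter and 72 mm high, 55 g; this point is its centre, 36 mm above the bench. Must stay standing where it is
- vial_green_center (a point): bystander: green-capped sample vial standing upright on the bench, loose, 32 mm in diameter and 72 mm high, 55 g; this point is its centre, 36 mm above the bench. Must stay standing where it is
- moisture_dish_center (a point): bystander: round aluminium moisture dish with lid, loose, 60 mm in diameter and 34 mm high, 30 g; this point is its centre, 17 mm above the bench. Must stay where it is
Not all that is in view belongs to the job. Of the things like the cap_orange, leave any that is brown, green or pink; of the rest the larger one is meant.

How it is judged:
By the outcome, as a careful person would: the job done as asked, in the order asked, and still so for the second after the job is handed in, with the robot touching nothing.
It also fails if it takes over 67 s, if anything falls off the work surface, if the arm or the gripper's body presses on something with over 40 N, if the wrist force passes 120 N, or if a joint passes its speed limit or range.

ROBOT

A 6-joint arm with a two-finger parallel gripper is mounted at the origin on a cart in front of the work surface, level with it; the furniture and walls round the work are solid. World frame = base frame: x ahead of the robot, y to its left, z up, the work surface at z = 0. Lengths are in m, angles in rad, forces in N, time in s.
With the tool pointing down it reaches from about 0.25 to 0.775 m from the base axis. Payload 8.9 kg.
Tool frame: the origin (TCP) lies on the front face of the gripper's body, between the roots of the fingers; the fingertips stand 73 mm ahead of it and the grasp point (between the pads) lies 54 mm ahead of it; z points along the fingers, y is the line along which they close (so a half turn about z gives the same grasp; the last joint's range is limited). The gripper opens to 85 mm and grips with 20 to 120 N. Pads are 22 mm wide; open, the fingers measure 114 mm over their backs; the gripper's body (76 mm by 85 mm) begins 54 mm behind the grasp point. The pads swing forward as they close: fully open they stand 13 mm farther back than shut.
Start: joints at [-1.409, 0.291, -0.153, 1.127, 0, 1.431], TCP at [0.156, -0.501, 0.304] pointing down, gripper open.
Joint ranges: [-2.52, 2.52], [-0.91, 1.74], [-1.3, 1.37], [-1.96, 2.02], [-1.52, 1.47], [-3.14, 3.14]. Speed limits (rad/s): [2.22, 2.22, 2.79, 3.14, 3.14, 3.14].

INTERFACE

Orientations are given as a unit quaternion [x, y, z, w].
In Python, from cell import manip gives the robot as it stands. The module is installed in compiled form; this text tells all that it offers.
- The arm moves only by the tool servo_tool, never from a script. Its argument "motion" is text: rows parted by semicolons, each of 7 numbers parted by spaces: the shift along the world's x, y, z as a fraction of full scale, then the turn, a rotation vector about the world's x, y, z as a fraction of full scale, then the gripper's target within -1 to 1 (fully open at 1, half-way at 0, shut at -1). In form: dx dy dz ax ay az hand; .... A call has 1 to 5 rows; each row is the pose to reach, as a shift and turn from the pose commanded when the call began; what a row does not reach only later rows make up. Full scale, the value 1, is 800 mm for a shift and 60 degrees for a turn. A row lasts 1/10 s, in which the tool goes at most 50 mm and 8.59 degrees, less where a joint would pass 70% of its speed; a pose out of reach is approached as far as the arm can. A call with a number of a shift or a turn outside -1 to 1 is refused whole. A call with a gripper value outside its range is refused whole. The fingers move at their own pace and stop on an object; the grip force is fixed at half the most. Time passes only in rows, so rows that repeat a pose let the fingers close. It gives the time, the measured TCP pose, the force, the opening and the grip force at its end, in the units of the state.
- manip.get_obs(): the state, without advancing time (a new reading comes with each control period).
- manip.get_image(name): name is "scene" or "top" or "wrist"; returns a dict with "frame" (420x560x3 uint8, blue, green, red), "intrinsics" (3x3 intrinsics, pixels), "eye" and "orientation" of the camera in the world. Camera axes: x right, y up, looking along -z (the intrinsics and any distortion apply to the point x, -y, -z); pixel columns grow to the right and rows downward; lengths in m; the calibration is good to about 2 mm. The wrist camera is an equidistant fisheye: a pixel r from the principal point sees the ray r / f radians off the axis. A picture is of the moment at which its call begins. There is no depth.
- manip.hand_in(): hands the job in; it is judged then, once.
The state is a dict: "time_s": time; "q": joint angles; "qd": joint speeds; "joint_torque": joint torques, N m; "tool_pos": TCP position; "tcp_rot": TCP orientation; "contact_force": force on the tool from outside, world axes, zero at the start; "moment": the same for the moment, N m; "finger_gap": finger opening in m; "grasp_force": force on a finger pad.
Only numpy, scipy, OpenCV 4.12 (cv2) and the standard library are available. Lean on these libraries where they do the work, as an engineer would, in place of code of your own. Each camera call takes 0.05 s, during which the arm holds its last target. There are 200 camera calls.

## Working session

There is one attempt and no reset: what is moved stays moved. The work goes in short steps, Python scripts to look and compute and a tool call to move; the robot and the scene stay as the last step left them, time stands still between calls to the robot, and variables do not carry over. Pictures are saved under pics/ and viewed, at most 10 in all, crops included, and the job is handed in when it is done.

Besides the shell and the picture viewer there is one more tool, called after "Request:" as name(argument=value, ...), one argument or row to a line, values as JSON. servo_tool: Moves the arm, as the interface text tells. Its arguments: {"type":"object","properties":{"motion":{"type":"string"}},"required":["motion"]}

```bash
mkdir -p pics
cat > h.py <<'E'
import numpy as np,cv2
from scipy.spatial.transform import Rotation as R
from cell import manip
def ray(im,u,v):
    K=np.array(im["intrinsics"]);d=np.array([(u-K[0,2])/K[0,0],-(v-K[1,2])/K[1,1],-1])
    o=np.array(im["orientation"]);Rm=R.from_quat(o).as_matrix() if o.size==4 else o.reshape(3,3)
    return np.array(im["eye"]),Rm@d
def onz(im,u,v,z):
    e,d=ray(im,u,v);return (e+d*(z-e[2])/d[2])[:2]
E
python3 - <<'E'
from h import *
import pickle
for n in("top","scene"):
    im=manip.get_image(n);cv2.imwrite(f"pics/{n}0.png",im["frame"]);pickle.dump(im,open(n+"0.pkl","wb"));print(n,im["intrinsics"],im["eye"],im["orientation"])
o=manip.get_obs();print(o["time_s"],o["tcp_rot"],o["finger_gap"])
E
```

```text
top [[528.49460452   0.         277.10536898]
 [  0.         528.49460452 208.24521744]
 [  0.           0.           1.        ]] [0.3529266  0.08921343 0.90852917] [ 0.09420578 -0.08099339 -0.64541583  0.75366023]
scene [[438.81799424   0.         276.71125515]
 [  0.         438.81799424 213.26663428]
 [  0.           0.           1.        ]] [-0.05089069  0.62798806  0.46204496] [-0.21232785  0.490425    0.76678822 -0.35557844]
0.1 [ 9.88710843e-01  1.49834934e-01  1.28873144e-06 -6.01440587e-04] 0.0854214441408999
```

View pics/top0.png

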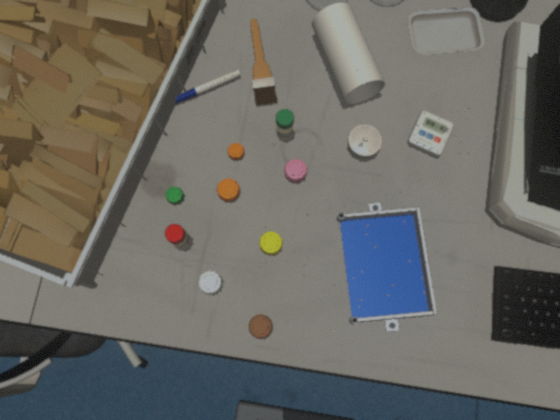

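View pics/scene0.png

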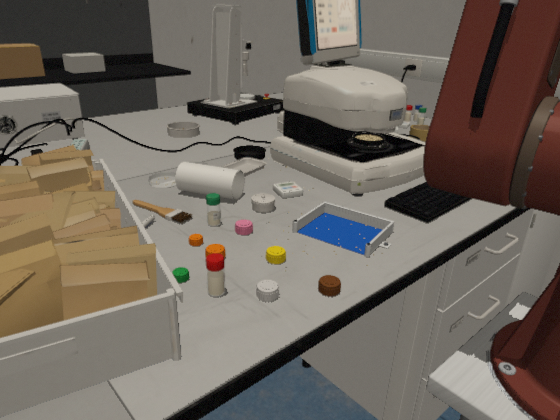

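Both views show the tray with its mouth to the left. In the top view, the orange-like candidates are large orange (228,189), small orange (236,151), pink (296,170), brown (260,326) and green (175,195). I choose the large orange. The yellow cap is at (271,243), white at (210,282), red vial at (175,233), green vial at (285,118) and dish at (365,141).

Run:
```python
from h import *
import pickle
im=pickle.load(open("top0.pkl","rb"));f=im["frame"]
hsv=cv2.cvtColor(f,cv2.COLOR_BGR2HSV)
cv2.imwrite("pics/crop0.png",cv2.resize(f[90:350,140:450],None,fx=2.5,fy=2.2,interpolation=cv2.INTER_CUBIC))
def near(name,lo,hi,u,v,z):
    m=cv2.inRange(hsv,lo,hi);n,l,s,c=cv2.connectedComponentsWithStats(m)
    ok=[i for i in range(1,n) if s[i,4]>30]
    i=min(ok,key=lambda i:np.hypot(*(c[i]-[u,v])))
    p=onz(im,*c[i],z)
    print(name,c[i].round(1),s[i],p.round(4)); return l==i
near("yellow",(22,120,80),(35,255,255),271,243,.016)
near("orange",(5,150,90),(18,255,255),228,189,.016)
near("orsmall",(5,150,90),(18,255,255),236,151,.012)
near("pink",(150,60,80),(179,255,255),296,170,.016)
near("brown",(0,100,30),(15,255,200),260,326,.016)
near("green",(50,100,30),(85,255,255),175,195,.012)
near("gvial",(50,100,30),(85,255,255),285,118,.068)
near("rvial",(0,150,60),(4,255,255),175,233,.068)
near("white",(0,0,150),(179,60,255),210,282,.016)
near("dish",(0,0,130),(179,60,255),365,141,.034)
m=near("tray",(105,150,60),(125,255,255),385,265,0)
c=cv2.findContours(m.astype(np.uint8),0,1)[0][0]
b=cv2.boxPoints(cv2.minAreaRect(c))
q=cv2.approxPolyDP(cv2.convexHull(c),8,True)[:,0]
for p in q: print(p,onz(im,*p,0).round(4))
for p in [(70,280),(215,0),(75,245)]: print("box",p,onz(im,*p,0.06).round(3),onz(im,*p,0.0).round(3))
for p in [(0,325),(560,395)]: print("edge",p,onz(im,*p,0.0).round(3))
```

```text
yellow [270.5 242.5] [260 232  22  22 396] [0.5157 0.1256]
orange [227.9 189. ] [218 179  21  21 345] [0.5985 0.2145]
orsmall [235.4 150.7] [228 144  16  15 178] [0.6725 0.2144]
pink [295.4 170.1] [285 159  22  23 397] [0.6514 0.1024]
brown [260.  326.2] [250 315  21  23 373] [0.3747 0.1207]
green [173.9 194.5] [166 187  17  16 199] [0.5751 0.3074]
gvial [284.4 117.1] [277 110  16  15 195] [0.7257 0.1341]
rvial [174.2 232.9] [166 225  18  17 248] [0.4978 0.2803]
white [209.2 281.4] [199 271  21  21 351] [0.4342 0.2171]
dish [364.6 138.5] [345 120  39  36 930] [ 0.7223 -0.0102]
tray [383.3 265.6] [ 342  215   85  101 6847] [ 0.5086 -0.0726]
[412 216] [ 0.6041 -0.1134]
[426 309] [ 0.4463 -0.1517]
[353 314] [ 0.4191 -0.0306]
[342 222] [0.5743 0.0075]
box (70, 280) [0.398 0.431] [0.401 0.456]
box (215, 0) [0.94  0.296] [0.981 0.31 ]
box (75, 245) [0.455 0.438] [0.462 0.462]
edge (0, 325) [0.31  0.553]
edge (560, 395) [ 0.342 -0.379]
```

View pics/crop0.png

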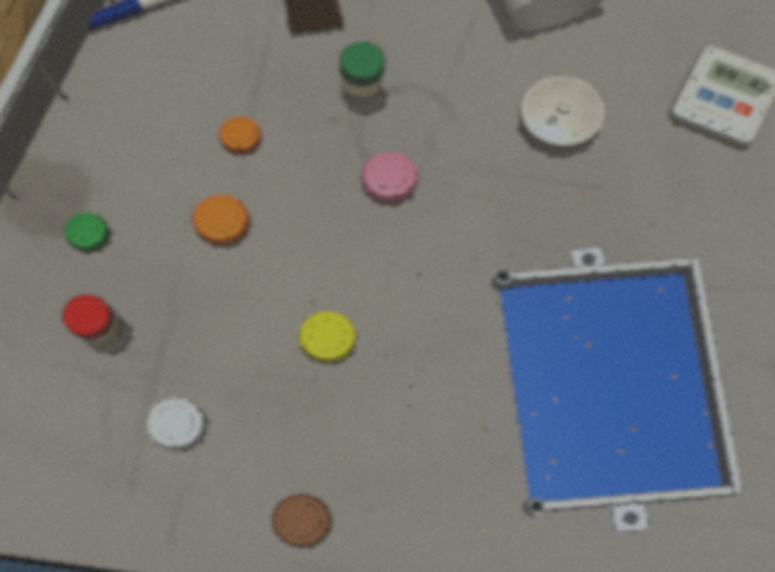

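The crop confirms the choice: the large orange cap is clearly bigger than the small orange one, and brown, pink and green are decoys. I'll push each cap with the fingers part-open so it sits in the gap between them. First I move behind white, turning the yaw as I go.

Request:
servo_tool(
  motion="0.083 0.239 0 0 0 0.5 -0.34;0.083 0.239 0 0 0 0.5 -0.34;0.083 0.239 0 0 0 0.5 -0.34;0.083 0.239 0 0 0 0.5 -0.34;0.083 0.239 0 0 0 0.5 -0.34",
)

```text
time_s: 0.6
tool_pos: [0.2225, -0.3052, 0.3036]
tcp_rot: [0.915, 0.403, 0.0, -0.001]
contact_force: [-0.3, 0.4, -0.9]
finger_gap: 0.0282
grasp_force: 0.0
```

Request:
servo_tool(
  motion="0.083 0.239 0 0 0 0.5 -0.34;0.083 0.239 0 0 0 0.5 -0.34;0.083 0.239 0 0 0 0.5 -0.34;0.083 0.239 0 0 0 0.5 -0.34;0.083 0.239 0 0 0 0.5 -0.34",
)

```text
time_s: 1.1
tool_pos: [0.2891, -0.1141, 0.3038]
tcp_rot: [0.778, 0.628, 0.001, -0.001]
contact_force: [0.3, -0.0, 0.8]
finger_gap: 0.0276
grasp_force: 0.0
```

Request:
servo_tool(
  motion="0.083 0.237 0 0 0 0.443 -0.34;0.083 0.237 0 0 0 0.443 -0.34;0.083 0.237 0 0 0 0.443 -0.34;0.083 0.237 0 0 0 0.443 -0.34;0.083 0.237 0 0 0 0.443 -0.34",
)

```text
time_s: 1.6
tool_pos: [0.3559, 0.0747, 0.3038]
tcp_rot: [0.614, 0.789, 0.001, -0.0]
contact_force: [0.6, -0.1, 0.2]
finger_gap: 0.0281
grasp_force: 0.0
```

Request:
servo_tool(
  motion="0.083 0.237 -0.1 0 0 0 -0.34;0.083 0.237 -0.1 0 0 0 -0.34;0.083 0.237 -0.1 0 0 0 -0.34;0.083 0.237 -0.1 0 0 0 -0.34;0.083 0.237 -0.1 0 0 0 -0.34",
)

```text
time_s: 2.1
tool_pos: [0.4221, 0.2621, 0.2217]
tcp_rot: [0.617, 0.787, -0.001, -0.0]
contact_force: [0.3, 0.1, -0.3]
finger_gap: 0.0278
grasp_force: 0.0
```

Run:
```python
from h import *
im=manip.get_image("wrist");cv2.imwrite("pics/w1.png",im["frame"])
o=manip.get_obs();print(o["tool_pos"],o["q"],R.from_quat(o["tcp_rot"]).as_matrix().round(3),o["finger_gap"])
```

```text
[0.4221896  0.26218902 0.22162479] [ 4.08264027e-01  3.03913300e-01 -3.64361764e-01  9.04279577e-01
  4.92386056e-04  1.73727056e+00] [[-0.239  0.971 -0.002]
 [ 0.971  0.239 -0.   ]
 [ 0.    -0.002 -1.   ]] 0.028230966108907844
```

View pics/w1.png

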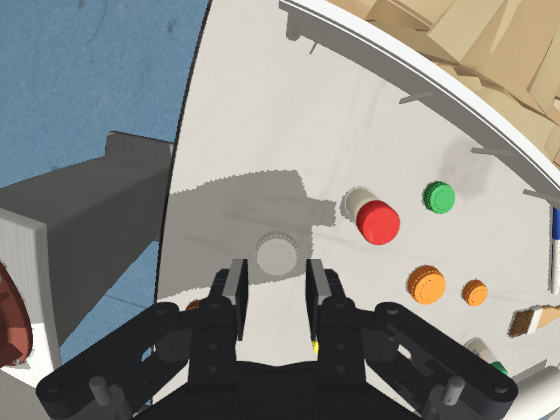

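The wrist view shows white at (277,253), centred in the finger gap, with the red vial to its right at (378,222). I'll cross-check white's position with this camera.

```bash
cat >> h.py <<'E'
def wz(im,u,v,z):
    K=np.array(im["intrinsics"]);x=u-K[0,2];y=v-K[1,2];r=np.hypot(x,y);t=r/K[0,0]
    d=np.array([np.sin(t)*x/r,-np.sin(t)*y/r,-np.cos(t)]);d=R.from_quat(im["orientation"]).apply(d)
    e=np.array(im["eye"]);return (e+d*(z-e[2])/d[2])[:2]
E
python3 - <<'E'
from h import *
im=manip.get_image("wrist");print(im["eye"])
for n,u,v,z in[("white",277,253,.02),("rvial",378,222,.07),("orange",427,285,.02)]:print(n,wz(im,u,v,z).round(4))
E
```

```text
[0.40330718 0.33615653 0.29127076]
white [0.4319 0.22  ]
rvial [0.4935 0.2828]
orange [0.5916 0.2191]
```

Request:
servo_tool(
  motion="0 0.004 -0.05 0 0 0 -0.34;0 0.004 -0.1 0 0 0 -0.34;0 0.004 -0.14 0 0 0 -0.34;0 0.004 -0.178 0 0 0 -0.34;0 0.004 -0.178 0 0 0 -0.34",
)

```text
time_s: 2.7
tool_pos: [0.4193, 0.2606, 0.0793]
tcp_rot: [0.618, 0.786, -0.003, -0.001]
contact_force: [-1.2, -1.3, 0.4]
finger_gap: 0.0285
grasp_force: 0.0
```

Request:
servo_tool(
  motion="0.003 -0.018 0 0 0 0 -0.34;0.006 -0.038 0 0 0 0 -0.34;0.009 -0.06 0 0 0 0 -0.34;0.013 -0.084 0 0 0 0 -0.34;0.0165 -0.108 0 0 0 0 -0.34",
)

```text
time_s: 3.2
tool_pos: [0.4358, 0.1751, 0.0838]
tcp_rot: [0.617, 0.787, 0.001, 0.001]
contact_force: [0.2, -0.2, 0.1]
finger_gap: 0.028
grasp_force: 0.1
```

Request:
servo_tool(
  motion="0.0035 -0.022 0 0 0 0 -0.34;0.0065 -0.043 0 0 0 0 -0.34;0.01 -0.065 0 0 0 0 -0.34;0.0135 -0.086 0 0 0 0 -0.34;0.0165 -0.108 0 0 0 0 -0.34",
)

```text
time_s: 3.7
tool_pos: [0.4487, 0.0885, 0.0838]
tcp_rot: [0.617, 0.787, 0.001, 0.001]
contact_force: [-0.8, 0.8, -0.3]
finger_gap: 0.028
grasp_force: 0.1
```

Run:
```python
from h import *
im=manip.get_image("scene");cv2.imwrite("pics/s2.png",im["frame"])
```

```text
(no output)
```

View pics/s2.png

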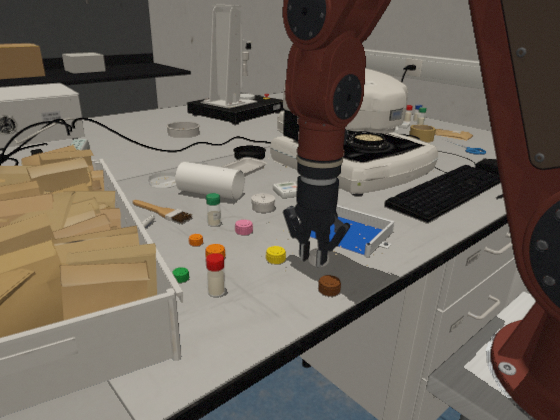

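White is hidden in front of the fingers, as expected mid-push, and everything else is where it was.

Request:
servo_tool(
  motion="0.003 -0.022 -0.002 0 0 0 -0.34;0.006 -0.043 -0.004 0 0 0 -0.34;0.009 -0.065 -0.005 0 0 0 -0.34;0.012 -0.086 -0.005 0 0 0 -0.34;0.015 -0.108 -0.005 0 0 0 -0.34",
)

```text
time_s: 4.25
tool_pos: [0.4603, 0.0024, 0.0795]
tcp_rot: [0.617, 0.787, 0.001, 0.001]
contact_force: [-0.1, 0.9, 0.4]
finger_gap: 0.0284
grasp_force: 0.2
```

Request:
servo_tool(
  motion="0.003 -0.022 0 0 0 0 -0.34;0.006 -0.043 0 0 0 0 -0.34;0.009 -0.065 0 0 0 0 -0.34;0.012 -0.086 0 0 0 0 -0.34;0.015 -0.1 0 0 0 0 -0.34",
)

```text
time_s: 4.75
tool_pos: [0.4722, -0.0779, 0.0794]
tcp_rot: [0.618, 0.787, 0.0, 0.001]
contact_force: [-0.3, 0.9, 0.4]
finger_gap: 0.0279
grasp_force: 0.3
```

Run:
```python
from h import *
for n in("wrist","top"):
    im=manip.get_image(n);cv2.imwrite(f"pics/{n}3.png",im["frame"])
    if n=="top":a=im["frame"]
    else:b=im["frame"]
cv2.imwrite("pics/c3.png",cv2.resize(np.hstack([a[80:400,130:480],b[50:370,100:450]]),(780,357)))
```

```text
(no output)
```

View pics/c3.png

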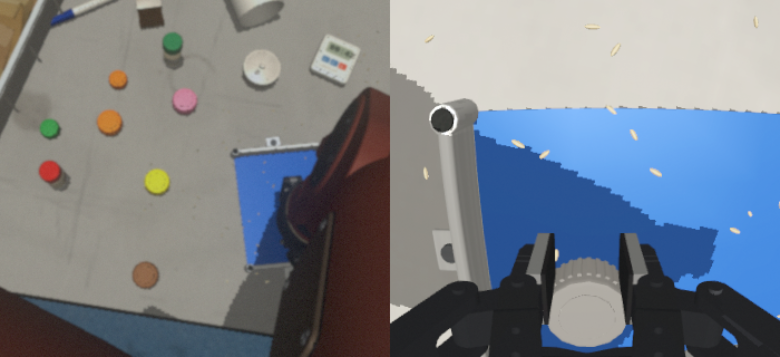

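White is well inside the tray, held in the finger gap (right view, around (590,310)). The other objects haven't moved. Next I back off, lift and go behind yellow.

Request:
servo_tool(
  motion="-0.006 0.024 0 0 0 0 -0.34;-0.012 0.049 0.02 0 0 0 -0.34;-0.012 0.049 0.08 0 0 0 -0.34;-0.012 0.049 0.1 0 0 0 -0.34;-0.012 0.049 0.1 0 0 0 -0.34",
)

```text
time_s: 5.35
tool_pos: [0.4633, -0.0364, 0.1604]
tcp_rot: [0.617, 0.787, 0.001, 0.002]
contact_force: [0.7, -0.1, 0.1]
finger_gap: 0.028
grasp_force: 0.0
```

Request:
servo_tool(
  motion="0.051 0.272 0 0 0 0 -0.34;0.051 0.272 0 0 0 0 -0.34;0.051 0.272 0 0 0 0 -0.34;0.051 0.272 0 0 0 0 -0.34;0.051 0.272 0 0 0 0 -0.34",
)

```text
time_s: 5.85
tool_pos: [0.5024, 0.1848, 0.1569]
tcp_rot: [0.616, 0.788, 0.0, -0.0]
contact_force: [0.8, -0.3, -0.2]
finger_gap: 0.0278
grasp_force: 0.0
```

Run:
```python
from h import *
im=manip.get_image("wrist");f=im["frame"];hsv=cv2.cvtColor(f,cv2.COLOR_BGR2HSV);cv2.imwrite("pics/w4.png",f)
for nm,lo,hi in(("yellow",(22,120,80),(35,255,255)),("orange",(5,150,90),(18,255,255))):
    n,l,s,c=cv2.connectedComponentsWithStats(cv2.inRange(hsv,lo,hi))
    for i in range(1,n):
        if s[i,4]>100: print(nm,c[i].round(),s[i],wz(im,*c[i],.018).round(4))
print(manip.get_obs()["tool_pos"])
```

```text
yellow [274. 301.] [ 249  275   52   53 2199] [0.5136 0.1306]
orange [411. 220.] [ 384  192   55   56 2351] [0.5931 0.2166]
orange [481. 239.] [465 221  34  37 975] [0.6622 0.2168]
[0.50265661 0.18601502 0.15683935]
```

Request:
servo_tool(
  motion="0 0 -0.04 0 0 0 -0.34;0 0 -0.075 0 0 0 -0.34;0 0 -0.096 0 0 0 -0.34;0 0 -0.096 0 0 0 -0.34",
)

```text
time_s: 6.3
tool_pos: [0.5003, 0.1804, 0.078]
tcp_rot: [0.617, 0.787, -0.002, -0.002]
contact_force: [-0.8, 0.2, -0.0]
finger_gap: 0.0278
grasp_force: 0.0
```

Request:
servo_tool(
  motion="0.004 -0.018 0 0 0 0 -0.34;0.008 -0.038 0 0 0 0 -0.34;0.012 -0.059 0 0 0 0 -0.34;0.016 -0.08 0 0 0 0 -0.34;0.02 -0.101 0 0 0 0 -0.34",
)

```text
time_s: 6.8
tool_pos: [0.5195, 0.0987, 0.0819]
tcp_rot: [0.617, 0.787, 0.0, 0.001]
contact_force: [0.6, 0.5, 0.1]
finger_gap: 0.0282
grasp_force: 0.0
```

Request:
servo_tool(
  motion="0.004 -0.02 0 0 0 0 -0.34;0.008 -0.04 0 0 0 0 -0.34;0.012 -0.06 0 0 0 0 -0.34;0.016 -0.081 0 0 0 0 -0.34;0.02 -0.101 0 0 0 0 -0.34",
)

```text
time_s: 7.3
tool_pos: [0.5354, 0.0177, 0.0818]
tcp_rot: [0.617, 0.787, 0.0, 0.001]
contact_force: [0.6, 0.8, -0.3]
finger_gap: 0.0284
grasp_force: 0.1
```

Request:
servo_tool(
  motion="0.004 -0.02 0 0 0 0 -0.34;0.008 -0.04 0 0 0 0 -0.34;0.012 -0.06 0 0 0 0 -0.34;0.016 -0.08 0 0 0 0 -0.34;0.019 -0.096 0 0 0 0 -0.34",
)

```text
time_s: 7.8
tool_pos: [0.5503, -0.0589, 0.0807]
tcp_rot: [0.617, 0.787, -0.0, 0.0]
contact_force: [-0.3, 0.2, 0.8]
finger_gap: 0.0282
grasp_force: 0.2
```

Request:
servo_tool(
  motion="-0.006 0.024 0 0 0 0 -0.34;-0.012 0.049 0.02 0 0 0 -0.34;-0.012 0.049 0.08 0 0 0 -0.34;-0.012 0.049 0.1 0 0 0 -0.34;-0.012 0.049 0.1 0 0 0 -0.34",
)

```text
time_s: 8.3
tool_pos: [0.5421, -0.0187, 0.1633]
tcp_rot: [0.617, 0.787, 0.001, 0.002]
contact_force: [-0.9, 0.8, -0.9]
finger_gap: 0.0284
grasp_force: 0.0
```

Run:
```python
from h import *
for n in("wrist","top"):
    im=manip.get_image(n);cv2.imwrite(f"pics/{n}5.png",im["frame"])
    if n=="top":a=im["frame"]
    else:b=im["frame"]
cv2.imwrite("pics/c5.png",cv2.resize(np.hstack([a[80:400,130:480],b[100:420,100:450]]),(780,357)))
```

```text
(no output)
```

View pics/c5.png

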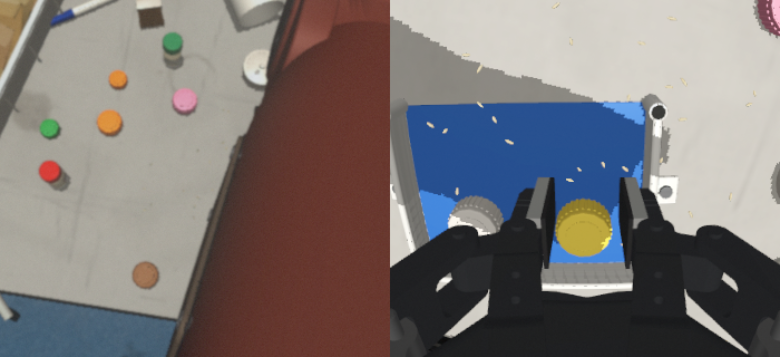

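Yellow and white are both inside the tray (right view, (583,228) and (475,215)). Next I go behind orange, turned -32°.

Request:
servo_tool(
  motion="0.042 0.171 0 0 0 -0.27 -0.34;0.042 0.171 0 0 0 -0.27 -0.34;0.042 0.171 0 0 0 -0.27 -0.34;0.042 0.171 0 0 0 -0.27 -0.34",
)

```text
time_s: 8.8
tool_pos: [0.574, 0.1232, 0.159]
tcp_rot: [0.72, 0.694, 0.0, -0.001]
contact_force: [0.6, -1.0, -0.5]
finger_gap: 0.0281
grasp_force: 0.0
```

Request:
servo_tool(
  motion="0.042 0.171 0 0 0 -0.263 -0.34;0.042 0.171 0 0 0 -0.263 -0.34;0.042 0.171 0 0 0 -0.263 -0.34;0.042 0.171 0 0 0 -0.263 -0.34",
)

```text
time_s: 9.2
tool_pos: [0.6075, 0.2594, 0.1587]
tcp_rot: [0.809, 0.588, -0.0, -0.001]
contact_force: [-0.0, -0.2, 0.5]
finger_gap: 0.0283
grasp_force: 0.0
```

Run:
```python
from h import *
im=manip.get_image("wrist");f=im["frame"];hsv=cv2.cvtColor(f,cv2.COLOR_BGR2HSV);cv2.imwrite("pics/w6.png",f)
for nm,lo,hi in(("green",(50,100,30),(85,255,255)),("orange",(5,150,90),(18,255,255))):
    n,l,s,c=cv2.connectedComponentsWithStats(cv2.inRange(hsv,lo,hi))
    for i in range(1,n):
        if s[i,4]>100: print(nm,c[i].round(),s[i],wz(im,*c[i],.018).round(4))
o=manip.get_obs();print(o["tool_pos"],R.from_quat(o["tcp_rot"]).as_matrix().round(3))
```

```text
green [211. 178.] [ 189  156   45   45 1527] [0.5758 0.3082]
green [475. 342.] [454 327  38  35 749] [0.7533 0.0884]
orange [376. 254.] [ 356  234   40   40 1230] [0.6693 0.22  ]
orange [282. 283.] [ 257  256   49   55 2178] [0.5973 0.2191]
[0.60697946 0.25705629 0.1585073 ] [[ 0.309  0.951 -0.002]
 [ 0.951 -0.309 -0.001]
 [-0.001 -0.002 -1.   ]]
```

View pics/w6.png

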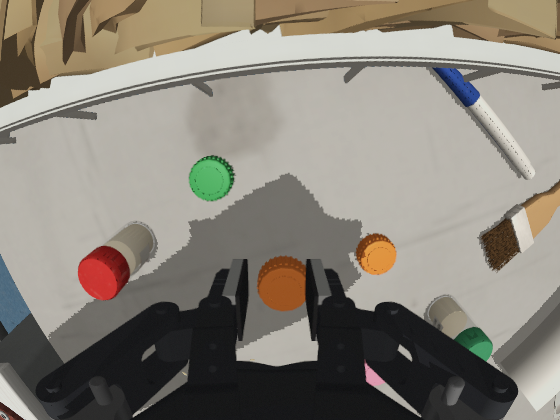

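Orange at (282,283) is centred in the gap. Green (211,178) and small orange (376,254) are clear. Now I descend.

Request:
servo_tool(
  motion="0.002 0.003 -0.04 0 0 0 -0.34;0.002 0.004 -0.075 0 0 0 -0.34;0.002 0.004 -0.099 0 0 0 -0.34;0.002 0.004 -0.099 0 0 0 -0.34",
)

```text
time_s: 9.65
tool_pos: [0.6066, 0.2563, 0.0775]
tcp_rot: [0.81, 0.586, -0.004, -0.001]
contact_force: [-0.7, -0.5, -0.5]
finger_gap: 0.0283
grasp_force: 0.0
```

Request:
servo_tool(
  motion="-0.0055 -0.017 0 0 0 0 -0.34;-0.011 -0.035 0 0 0 0 -0.34;-0.017 -0.053 0 0 0 0 -0.34;-0.0225 -0.071 0 0 0 0 -0.34;-0.0285 -0.0895 0 0 0 0 -0.34",
)

```text
time_s: 10.15
tool_pos: [0.5863, 0.1856, 0.0821]
tcp_rot: [0.81, 0.586, 0.0, 0.0]
contact_force: [0.6, 0.5, -0.2]
finger_gap: 0.0281
grasp_force: 0.2
```

Request:
servo_tool(
  motion="-0.0055 -0.018 0 0 0 0 -0.34;-0.0115 -0.036 0 0 0 0 -0.34;-0.017 -0.054 0 0 0 0 -0.34;-0.023 -0.072 0 0 0 0 -0.34;-0.0285 -0.0895 0 0 0 0 -0.34",
)

```text
time_s: 10.65
tool_pos: [0.5631, 0.1142, 0.0815]
tcp_rot: [0.81, 0.587, -0.0, 0.0]
contact_force: [0.9, 0.3, 0.9]
finger_gap: 0.028
grasp_force: 0.3
```

Request:
servo_tool(
  motion="-0.0055 -0.018 0 0 0 0 -0.34;-0.0115 -0.036 0 0 0 0 -0.34;-0.017 -0.054 0 0 0 0 -0.34;-0.023 -0.072 0 0 0 0 -0.34;-0.0285 -0.0895 0 0 0 0 -0.34",
)

```text
time_s: 11.15
tool_pos: [0.5403, 0.0426, 0.0815]
tcp_rot: [0.81, 0.587, -0.0, -0.0]
contact_force: [0.3, 0.6, 0.6]
finger_gap: 0.0282
grasp_force: 0.3
```

Run:
```python
from h import *
im=manip.get_image("wrist");cv2.imwrite("pics/w7.png",im["frame"])
```

```text
(no output)
```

View pics/w7.png

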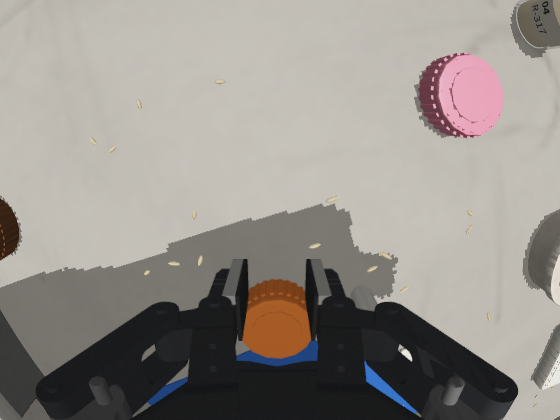

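Orange at (277,320) is held at the tray mouth. I'll finish the push, then back off, lift and move the arm clear.

Request:
servo_tool(
  motion="-0.0055 -0.018 0 0 0 0 -0.34;-0.0115 -0.036 0 0 0 0 -0.34;-0.018 -0.056 0 0 0 0 -0.34;-0.024 -0.075 0 0 0 0 -0.34;-0.029 -0.09 0 0 0 0 -0.34",
)

```text
time_s: 11.7
tool_pos: [0.517, -0.0296, 0.0815]
tcp_rot: [0.81, 0.586, -0.0, 0.0]
contact_force: [0.4, 0.2, 0.4]
finger_gap: 0.0277
grasp_force: 0.1
```

Request:
servo_tool(
  motion="0.008 0.024 0 0 0 0 -0.34;0.016 0.049 0.02 0 0 0 -0.34;0.016 0.049 0.08 0 0 0 -0.34;0.016 0.049 0.14 0 0 0 -0.34;0.016 0.049 0.19 0 0 0 -0.34",
)

```text
time_s: 12.2
tool_pos: [0.5303, 0.0107, 0.2358]
tcp_rot: [0.81, 0.587, 0.0, 0.0]
contact_force: [0.5, -0.4, -0.5]
finger_gap: 0.0278
grasp_force: 0.0
```

Request:
servo_tool(
  motion="-0.1 0.25 0.04 0 0 0 -0.34;-0.1 0.25 0.04 0 0 0 -0.34;-0.1 0.25 0.04 0 0 0 -0.34;-0.1 0.25 0.04 0 0 0 -0.34;-0.1 0.25 0.04 0 0 0 -0.34",
)

```text
time_s: 12.7
tool_pos: [0.4487, 0.2137, 0.2662]
tcp_rot: [0.809, 0.588, 0.0, -0.0]
contact_force: [-0.0, -0.7, -0.2]
finger_gap: 0.0282
grasp_force: 0.0
```

Request:
servo_tool(
  motion="-0.1 0.05 0 0 0 0 -0.34;-0.1 0.05 0 0 0 0 -0.34;-0.1 0.05 0 0 0 0 -0.34;-0.1 0.05 0 0 0 0 -0.34;-0.1 0.05 0 0 0 0 -0.34",
)

```text
time_s: 13.2
tool_pos: [0.3712, 0.2506, 0.2656]
tcp_rot: [0.81, 0.586, 0.0, 0.0]
contact_force: [0.4, 0.2, 0.6]
finger_gap: 0.0282
grasp_force: 0.0
```

Run:
```python
from h import *
im=manip.get_image("top");f=im["frame"];cv2.imwrite("pics/t8.png",f)
hsv=cv2.cvtColor(f,cv2.COLOR_BGR2HSV);M=np.array([.497,-.010]);d=np.array([.2385,-.971]);nn=np.array([.971,.2385])
for nm,lo,hi in(("yellow",(22,120,80),(35,255,255)),("orange",(5,150,90),(18,255,255)),("white",(0,0,140),(179,70,255))):
    n,l,s,c=cv2.connectedComponentsWithStats(cv2.inRange(hsv,lo,hi))
    for i in range(1,n):
        p=onz(im,*c[i],.016)
        if 100<s[i,4]<600: print(nm,c[i].round(),s[i],"s,l",((p-M)@d).round(3),((p-M)@nn).round(3))
```

```text
yellow [395. 238.] [385 227  22  22 370] s,l 0.087 0.04
orange [236. 151.] [228 144  16  14 175] s,l -0.176 0.223
orange [375. 263.] [365 253  21  21 341] s,l 0.046 0.001
white [135. 219.] [123 198  27  40 221] s,l -0.359 0.112
white [141. 253.] [120 241  39  26 322] s,l -0.349 0.051
white [188. 280.] [179 267  17  31 193] s,l -0.271 -0.001
white [402. 284.] [392 273  22  23 406] s,l 0.088 -0.039
white [160. 334.] [146 318  24  26 221] s,l -0.321 -0.086
```

View pics/t8.png

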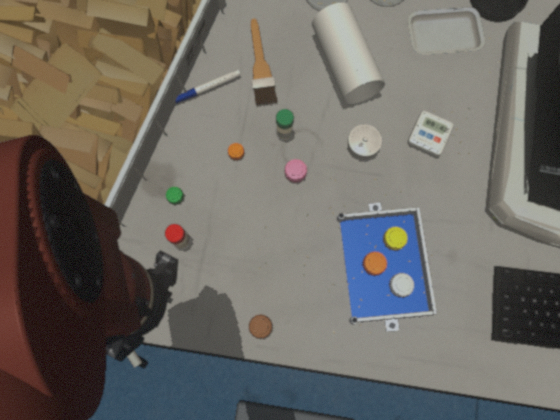

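All three caps are wholly inside the tray: yellow (395,238), orange (375,263) and white (402,284). The bystanders and decoys haven't moved.

```bash
python3 -c "
from cell import manip
print(manip.hand_in())"
```

```text
the job is handed in; nothing more can be done
None
```

The yellow, orange and white caps are all wholly inside the catch tray. The vials and the dish stayed where they were, and I handed the job in at about 13 s.

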